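# Seat a painting panel in its jig and snap the toggle clamp shut

## Task

Push the small painted panel along its channel in the plywood jig until it is fully home against the dark end stop, then push the red clamp lever over past its dead point so that it snaps into lock and the rubber foot presses on the panel. Just push, without lifting the panel, leave the bottle, jar and paint scraper where they are, and finish with the hand clear.

Things in the scene. Friction and masses are not known exactly. Their poses are not given: they have to be found in the camera images.
- jig: fixed plywood board, 18 mm thick, yaw varies. Origin on the table under the centre of the panel's home place; z up, +x = the way the panel is pushed home. It spans x -140 to 100, y -90 to 155 mm. Channel along x, open at its -x end: side rails with inner faces at y = +-57.5 mm, 14 mm wide, x -130 to 70, tops 30 mm above the table
- end_stop (a point): top edge, mid-length, of the dark wooden end stop's face that the panel meets: jig x = 70, y = 0 mm, 34 mm above the table; the stop is 14 mm thick and 140 mm long
- panel: loose wooden panel 140 (x) x 110 (y) x 18 mm, about 0.25 kg, teal top with orange and cream patches, lying in the channel with 2.5 mm play each side. Origin at the centre of its underside, axes along the jig's. Starts 25 to 60 mm short of home (jig x -25 to -60 mm). Home: jig x = 0, y about 0; underside 18, top 36 mm above the table
- clamp_lever (a joint): red lever's angle (rad): 0 open, leaning 10 deg from upright to jig -y, over the panel; grows as it swings to jig +y and down; 1.5 locked at its stop, 14 deg above level, pointing to +y. Over-centre spring: below the dead point at 0.75 it springs back to 0, beyond it snaps to 1.5 by itself. About 5 N at the grip starts it, fading to 0 at the dead point
- lever_tip (a point): centre of the lever's free end, 115 mm from the pivot; at the start 179 mm above the table. The red round grip, 24 mm in diameter, covers the outer 75 mm of the lever
- lever_pivot (a point): the lever's hinge point, fixed on the jig at jig x = 20, y = 108 mm, 66 mm above the table; hinge axis along jig x. The clamp's steel frame stands around it: jig x -5 to 45, y 74 to 135 mm, up to 76 mm above the table
- clamp_foot: rubber foot, 18 mm in diameter, hung on a spring (2.5 N/mm) from the tip of the steel clamp arm, which points to jig -y and which the lever lowers. Origin at the centre of its underside. Open: arm raised 43 deg, no part above 125 mm over the table. Locked: it stands on the panel at jig x = 20, y = 25 mm and presses with about 7 N
- paint_bottle: loose orange bottle with black cap, 46 mm in diameter, 125 mm tall, standing on the table beyond the right (-y) side or the far end of the jig; leave alone. Origin at the centre of its underside
- medium_jar: loose amber jar with white cap, 60 mm in diameter, 75 mm tall, standing on the table at the other of these two places; leave alone. Origin at the centre of its underside
- paint_scraper: loose paint scraper with wooden handle and flat steel blade, 200 mm long, 65 mm wide, lying on the table to the right of the jig; leave alone. Origin under its middle, x along it to the blade

How it is judged:
By the outcome, as a careful person would: the job done as asked, in the order asked, and still so for the second after the job is handed in, with the robot touching nothing.
It also fails if it takes over 42 s, if anything falls off the work surface, if the arm or the gripper's body presses on something with over 40 N, if the wrist force passes 120 N, or if a joint passes its speed limit or range.

## Robot

A 6-joint arm with a two-finger parallel gripper is mounted at the origin on the work surface. World frame = base frame: x ahead of the robot, y to its left, z up, the work surface at z = 0. Lengths are in m, angles in rad, forces in N, time in s.
With the tool pointing down it reaches from about 0.3 to 0.875 m from the base axis. Payload 4.2 kg.
Tool frame: the origin (TCP) lies at the very end of the fingers, on their centre line; the grasp point (between the pads) lies 19 mm behind it; z points along the fingers, y is the direction in which the jaws open and shut (so a half turn about z gives the same grasp; the last joint's range is limited). The gripper opens to 85 mm and grips with 20 to 120 N. Pads are 22 mm wide; open, the fingers measure 114 mm over their backs; the gripper's body (76 mm by 85 mm) begins 54 mm behind the grasp point. The pads swing forward as they close: fully open they stand 13 mm farther back than shut.
Start: joints at [1.121, 0.32, 1.565, -0, 1.257, -0.02], TCP at [0.24, 0.523, 0.206] pointing down, gripper open.
Joint ranges: [-3.11, 3.11], [-0.84, 2.01], [0.21, 2.61], [-1.34, 4.49], [0.05, 2.63], [-2.56, 2.56]. Speed limits (rad/s): [2.57, 2.57, 3.14, 3.14, 3.14, 3.14].

## Interface

Orientations are given as a 3x3 rotation matrix whose columns are the frame's x, y, z axes.
In Python, from station import ctrl gives the robot as it stands.
- The arm moves only by the tool carry_out, never from a script. Its argument "motion" is one flat list of numbers, 6 for each row, row after row: the shift along the tool's x, y, z in cm, then the turn, a rotation vector about the tool's x, y, z in degrees. In form: [tx, ty, tz, wx, wy, wz, tx, ty, tz, wx, wy, wz, ...]. A call has 1 to 12 rows; each row shifts and turns the commanded pose from where the row before left it, along the tool's axes as they then stand; what a row does not reach is not made up. A row lasts 1/12 s, in which the tool goes at most 41.7 mm and 7.16 degrees, less where a joint would pass 70% of its speed; a pose out of reach is approached as far as the arm can. A call with a gripper value outside its range is refused whole. "gripper" is the gripper command: -1 is shut, 1 is fully open, values between are in proportion, set as the call begins (left out, the last holds). The fingers move at their own pace and stop on an object; "newtons" is the grip in N (left out, the last holds). Time passes only in rows, so rows that do not move let the fingers close. It gives the time, the measured TCP pose, the force and the opening at its end, in the units of the state.
- ctrl.get_obs(): the state, without advancing time (a new reading comes with each control period).
- ctrl.snapshot(name): name is "scene" or "top" or "wrist"; returns the picture (420x560x3 uint8, blue, green, red); there is no depth.
- ctrl.get_calibration(name): a dict with "fx", "fy", "cx", "cy" (pixels), "dist_coeffs" ([k1, k2, p1, p2, k3] as OpenCV has them; the pictures are not rectified), "world_from_camera" (4x4, takes a point from camera to world coordinates). Camera axes: x right, y up, looking along -z (the intrinsics and any distortion apply to the point x, -y, -z); pixel columns grow to the right and rows downward; lengths in m; the calibration is good to about 2 mm. A picture is of the moment at which its call begins: read the wrist's pose just before it. get_calibration takes no time and is no camera call; for the wrist camera it gives the pose at the moment of the call.
- ctrl.finish_job(): hands the job in, once; it reports no verdict.
The state is a dict: "t": time; "joints": joint angles; "joint_velocities": joint speeds; "effort": joint torques, N m; "eef_pos": TCP position; "eef_rot": TCP orientation; "wrist_force": force on the tool from outside, world axes, zero at the start; "moment": the same for the moment, N m; "gripper_width": finger opening in m.
Only numpy, scipy, OpenCV 4.12 (cv2) and the standard library are available. Lean on these libraries where they do the work, as an engineer would, in place of code of your own. Each camera call takes 0.05 s, during which the arm holds its last target.

## Working session

There is one attempt and no reset: what is moved stays moved. The work goes in short steps, Python scripts to look and compute and a tool call to move; the robot and the scene stay as the last step left them, time stands still between calls to the robot, and variables do not carry over. Pictures are saved under pics/ and viewed, and the job is handed in when it is done.

Besides the shell and the picture viewer there is one more tool, called after ">>>" as name(argument=value, ...), one argument or row to a line, values as JSON. carry_out: Moves the arm, as the interface text tells. Its arguments: {"type":"object","properties":{"motion":{"type":"array"},"gripper":{"type":"number"},"newtons":{"type":"number"}},"required":["motion"]}

```bash
mkdir -p pics
python3 - <<'E'
from station import ctrl
import cv2
for n in ("scene","top","wrist"):
    c=ctrl.get_calibration(n); im=ctrl.snapshot(n); cv2.imwrite(f"pics/{n}0.png",im)
    print(n,c)
o=ctrl.get_obs(); print(o)
E
```

```text
scene {'fx': 439.3819565328312, 'fy': 439.3819565328312, 'cx': 269.61753535014867, 'cy': 211.18063867495363, 'dist_coeffs': array([-0.07554569,  0.        ,  0.        ,  0.        ,  0.        ]), 'world_from_camera': array([[-0.00667111, -0.84173904,  0.5398434 ,  1.13484583],
       [ 0.99994657, -0.00987853, -0.00304605, -0.10789557],
       [ 0.00789684,  0.53979423,  0.84175996,  0.87539987],
       [ 0.        ,  0.        ,  0.        ,  1.        ]])}
top {'fx': 438.3731016688427, 'fy': 438.3731016688427, 'cx': 278.0180409033413, 'cy': 206.60497127630168, 'dist_coeffs': array([-0.09745546,  0.        ,  0.        ,  0.        ,  0.        ]), 'world_from_camera': array([[-0.01545339,  0.99816945, -0.05847167,  0.60484639],
       [-0.99973918, -0.01640823, -0.01588531, -0.13831723],
       [-0.01681565,  0.05821093,  0.99816267,  1.038772  ],
       [ 0.        ,  0.        ,  0.        ,  1.        ]])}
wrist {'fx': 331.6733503787158, 'fy': 331.6733503787158, 'cx': 285.154272380596, 'cy': 205.35905207504973, 'dist_coeffs': array([-0.0107498,  0.       ,  0.       ,  0.     
[... 398 characters left out ...]
46e+00, -1.99948934e-02]), 'joint_velocities': array([ 6.49401550e-05, -1.54619147e-03, -4.06934439e-03,  1.27461348e-04,
        7.11135555e-04,  1.10982335e-03]), 'effort': array([ 1.66833570e-04, -4.15841246e+01, -2.34345853e+01, -1.35733558e-04,
        5.97325197e-03, -9.15214997e-06]), 'eef_pos': array([0.23941641, 0.52235439, 0.20577095]), 'eef_rot': array([[-9.09061910e-01,  4.16660683e-01, -5.63849501e-04],
       [ 4.16661065e-01,  9.09061097e-01, -1.21634448e-03],
       [ 5.77072231e-06, -1.34066657e-03, -9.99999101e-01]]), 'wrist_force': array([-0.13272208,  0.21414666,  0.75360365]), 'moment': array([ 0.02053756,  0.06830467, -0.00992366]), 'gripper_width': 0.08550972221429573}
```

View pics/scene0.png

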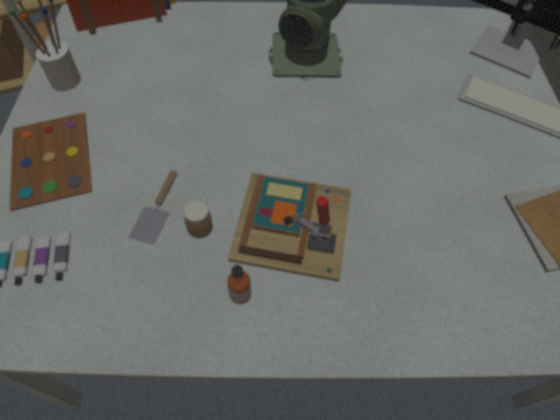

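View pics/top0.png

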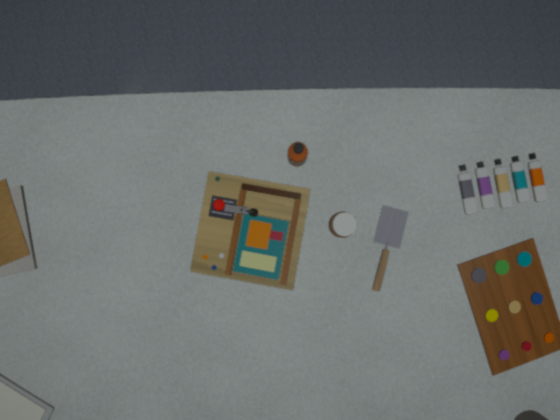

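The top view shows the jig at px (192–310, 172–290) with its end stop on the far side. The panel is teal at about (262,245), and the lever is a red dot at (219,206). The bottle and jar stand at (298,153) and (343,224).

```bash
cat > h.py <<'E'
import numpy as np, cv2
from station import ctrl
def ray(name,uv,c=None):
    c=c or ctrl.get_calibration(name)
    K=np.array([[c['fx'],0,c['cx']],[0,c['fy'],c['cy']],[0,0,1]])
    p=cv2.undistortPoints(np.array(uv,float).reshape(-1,1,2),K,np.array(c['dist_coeffs'])).reshape(-1,2)
    d=np.c_[p[:,0],-p[:,1],-np.ones(len(p))]
    T=np.array(c['world_from_camera']); return T[:3,3],d@T[:3,:3].T
def plane(name,uv,z,c=None):
    o,d=ray(name,uv,c); s=(z-o[2])/d[:,2]; return o+s[:,None]*d
def proj(name,P,c=None):
    c=c or ctrl.get_calibration(name)
    K=np.array([[c['fx'],0,c['cx']],[0,c['fy'],c['cy']],[0,0,1]])
    T=np.linalg.inv(np.array(c['world_from_camera'])); q=np.atleast_2d(P)@T[:3,:3].T+T[:3,3]
    q=q*[1,-1,-1]
    return cv2.projectPoints(q,np.zeros(3),np.zeros(3),K,np.array(c['dist_coeffs']))[0].reshape(-1,2)
E
python3 - <<'E'
from h import *
im=cv2.imread('pics/top0.png'); hsv=cv2.cvtColor(im,cv2.COLOR_BGR2HSV)
m=((hsv[...,1]>70)&(hsv[...,2]>40)).astype(np.uint8)*255
m[:, :180]=0; m[:,318:]=0; m[:166]=0; m[300:]=0
m=cv2.morphologyEx(m,cv2.MORPH_CLOSE,np.ones((7,7)))
cs,_=cv2.findContours(m,cv2.RETR_EXTERNAL,cv2.CHAIN_APPROX_NONE); c=max(cs,key=cv2.contourArea)
P=plane('top',c.reshape(-1,2),0.018)
r=cv2.minAreaRect((P[:,:2]*1000).astype(np.float32)); print('rect',r, cv2.boxPoints(r))
t=((abs(hsv[...,0].astype(int)-92)<14)&(hsv[...,1]>90)).astype(np.uint8)*255
t[:, :225]=0; t[:,300:]=0; t[:200]=0; t[285:]=0
pts=np.argwhere(t)[:,::-1]
P=plane('top',pts,0.036); r=cv2.minAreaRect((P[:,:2]*1000).astype(np.float32)); print('panel',r,cv2.boxPoints(r))
v=im.copy(); v[t>0]=(255,0,255); cv2.drawContours(v,[c],-1,(0,255,0),1)
cr=np.hstack([cv2.resize(a[160:300,180:320],None,fx=2.8,fy=2.8,interpolation=cv2.INTER_NEAREST) for a in (im,v)]); cv2.imwrite('pics/z1.png',cr)
E
```

```text
rect ((611.725830078125, -55.45726013183594), (240.69073486328125, 236.0826873779297), 79.02393341064453) [[ 472.9302  -151.12619]
 [ 704.69415 -196.07608]
 [ 750.5215    40.21167]
 [ 518.7575    85.16156]]
panel ((574.7711181640625, -80.85836029052734), (103.61475372314453, 133.37258911132812), 78.4827651977539) [[ 499.0836   -118.307816]
 [ 629.7707   -144.93735 ]
 [ 650.4586    -43.408905]
 [ 519.77155   -16.779373]]
```

View pics/z1.png

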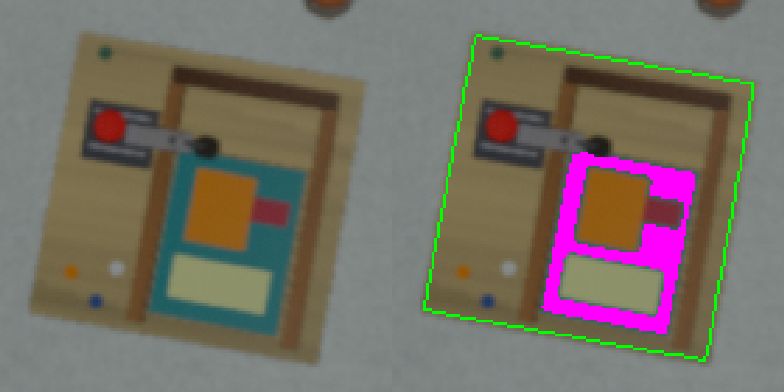

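>>> carry_out(
  motion=[0,0,0,0,0,-6.7,0,0,0,0,0,-6.7,-0.9,-1.3,0,0,0,0,-1.7,-2.6,0,0,0,0,-1.7,-2.6,0,0,0,0,-1.7,-2.6,0,0,0,0,-1.7,-2.6,0,0,0,0,-1.7,-2.6,0,0,0,0,-1.7,-2.6,0,0,0,0,-1.7,-2.6,0,0,0,0,-1.7,-2.6,0,0,0,0,-1.7,-2.6,0,0,0,0],
  gripper=-1,
  newtons=40,
)

```text
t: 1.15
eef_pos: [0.3503, 0.2465, 0.2063]
eef_rot: [[-0.98, 0.197, -0.0], [0.197, 0.98, -0.001], [-0.0, -0.001, -1.0]]
wrist_force: [1.6, 0.7, 0.3]
gripper_width: -0.0
```

>>> carry_out(
  motion=[-1.7,-2.6,0,0,0,0,-1.7,-2.6,0,0,0,0,-1.7,-2.6,0,0,0,0,-1.7,-2.6,0,0,0,0,-1.7,-2.6,0,0,0,0,-1.7,-2.6,0,0,0,0,-1.7,-2.6,0,0,0,0,-1.7,-2.6,0,0,0,0,-1.7,-2.6,0,0,0,0,-1.0,-1.5,0,0,0,0,0,0,0,0,0,0,0,0,0,0,0,0],
)

```text
t: 2.15
eef_pos: [0.4611, -0.028, 0.2061]
eef_rot: [[-0.98, 0.199, -0.001], [0.199, 0.98, 0.0], [0.001, 0.0, -1.0]]
wrist_force: [0.4, 0.2, 0.4]
gripper_width: -0.0002
```

Run:
```python
from h import *
o=ctrl.get_obs(); print(o['t'],o['eef_pos'],o['eef_rot'].round(4),o['wrist_force'],o['gripper_width'])
cv2.imwrite('pics/w1.png',ctrl.snapshot('wrist'))
a=np.radians(-11.2); R=np.array([[np.cos(a),-np.sin(a)],[np.sin(a),np.cos(a)]])
print('jig', R.T@(o['eef_pos'][:2]-[.625,-.0912]))
```

```text
2.15 [ 0.4611179  -0.02796832  0.20605159] [[-9.801e-01  1.986e-01 -1.200e-03]
 [ 1.986e-01  9.801e-01  4.000e-04]
 [ 1.300e-03  2.000e-04 -1.000e+00]] [0.36636145 0.21077928 0.40749159] -0.00022251514829450803
jig [-0.17304276  0.03019591]
```

View pics/w1.png

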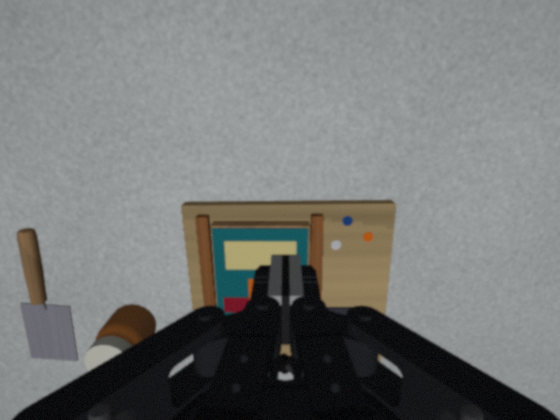

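The wrist view shows the board's near edge at row ~203 (cols 183–394), the panel's rear edge at row ~227 (cols 213–310), and the closed fingers at col ~285. I'll measure from this.

Run:
```python
from h import *
c=ctrl.get_calibration('wrist')
a=np.radians(-11.2); R=np.array([[np.cos(a),-np.sin(a)],[np.sin(a),np.cos(a)]])
B=plane('wrist',[[183,204],[394,202]],.018,c)[:,:2]; P=plane('wrist',[[213,227.5],[309.5,227]],.036,c)[:,:2]
for n,Q in (('board',B),('panel',P)):
    d=Q[1]-Q[0]; print(n,((Q-[.625,-.0912])@R*1000).round(1),np.linalg.norm(d),np.degrees(np.arctan2(d[1],d[0]))-90)
im=cv2.imread('pics/w1.png');cv2.imwrite('pics/w1z.png',cv2.resize(im[190:290,170:410],None,fx=3.3,fy=3.3,interpolation=cv2.INTER_CUBIC))
```

```text
board [[-137.5  -83.1]
 [-138.8  155.2]] 0.23831229174359317 -10.865593755260946
panel [[-116.   -47. ]
 [-116.2   59. ]] 0.10599068201707477 -11.108775003498067
```

View pics/w1z.png

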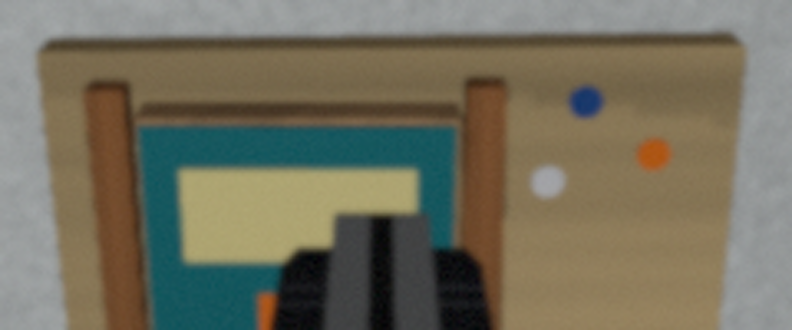

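>>> carry_out(
  motion=[-0.4,-1.3,0.5,0,0,0,-0.4,-1.4,1.5,0,0,0,0,0,2.2,0,0,0,0,0,2.2,0,0,0,0,0,2.2,0,0,0,0,0,2.2,0,0,0,0,0,2.2,0,0,0,0,0,2.0,0,0,0,0,0,1.5,0,0,0,0,0,1.1,0,0,0,0,0,0.5,0,0,0,0,0,0,0,0,0],
)

```text
t: 3.2
eef_pos: [0.4632, -0.054, 0.0247]
eef_rot: [[-0.981, 0.194, -0.002], [0.194, 0.981, 0.001], [0.003, 0.0, -1.0]]
wrist_force: [-0.8, 0.2, 0.2]
gripper_width: -0.0002
```

>>> carry_out(
  motion=[-0.5,0,0,0,0,0,-0.6,0,0,0,0,0,-0.6,0,0,0,0,0,-0.6,0,0,0,0,0,-0.5,0,0,0,0,0,-0.4,0,0,0,0,0,-0.4,0,0,0,0,0,-0.4,0,0,0,0,0,0,0,0,0,0,0],
)

```text
t: 3.95
eef_pos: [0.5047, -0.0631, 0.0254]
eef_rot: [[-0.981, 0.195, 0.001], [0.195, 0.981, -0.0], [-0.001, 0.0, -1.0]]
wrist_force: [-0.2, 0.9, -0.1]
gripper_width: -0.0002
```

```bash
cat >> h.py <<'E'
def st():
    o=ctrl.get_obs()
    a=np.radians(-11.2); R=np.array([[np.cos(a),-np.sin(a)],[np.sin(a),np.cos(a)]])
    print(o['t'],'jig mm', (R.T@(o['eef_pos'][:2]-[.625,-.0912])*1000).round(1),o['eef_pos'][2],'F jig',(R.T@o['wrist_force'][:2]).round(2),o['wrist_force'][2].round(2))
E
python3 - <<'E'
from h import *
st(); cv2.imwrite('pics/t2.png',cv2.resize(ctrl.snapshot('top')[150:310,170:330],None,fx=3.7,fy=3.7))
E
```

```text
3.95 jig mm [-123.5    4.2] 0.025423034792640027 F jig [-0.38  0.83] -0.13
```

View pics/t2.png

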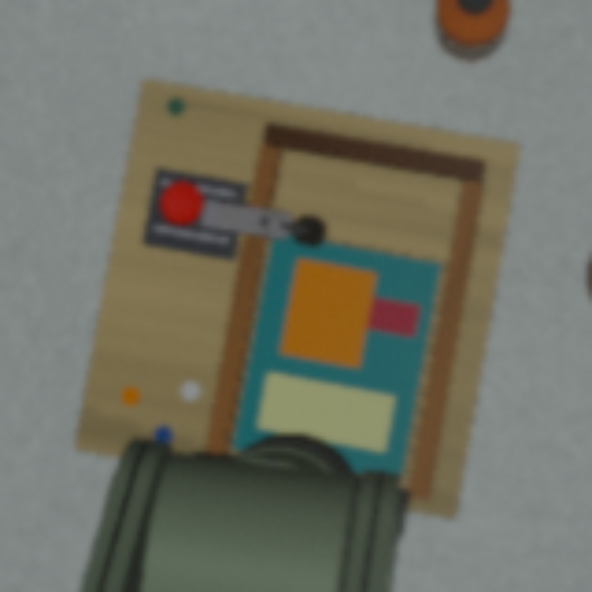

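The hand is behind the panel at the open end of the channel, roughly at contact. Next I push gently towards home.

>>> carry_out(
  motion=[-0.3,0,0,0,0,0,-0.4,0,0,0,0,0,-0.4,0,0,0,0,0,-0.4,0,0,0,0,0,-0.4,0,0,0,0,0,-0.4,0,0,0,0,0,-0.3,0,0,0,0,0,-0.3,0,0,0,0,0,-0.2,0,0,0,0,0,0,0,0,0,0,0],
)

```text
t: 4.83
eef_pos: [0.5346, -0.069, 0.0254]
eef_rot: [[-0.981, 0.195, 0.0], [0.195, 0.981, 0.0], [-0.0, 0.0, -1.0]]
wrist_force: [-0.6, 0.4, 0.8]
gripper_width: 0.0002
```

Run:
```python
from h import *
st(); cv2.imwrite('pics/t3.png',cv2.resize(ctrl.snapshot('top')[150:310,170:330],None,fx=3.7,fy=3.7))
```

```text
4.8333 jig mm [-93.    4.2] 0.025400654429556135 F jig [-0.64  0.23] 0.78
```

View pics/t3.png

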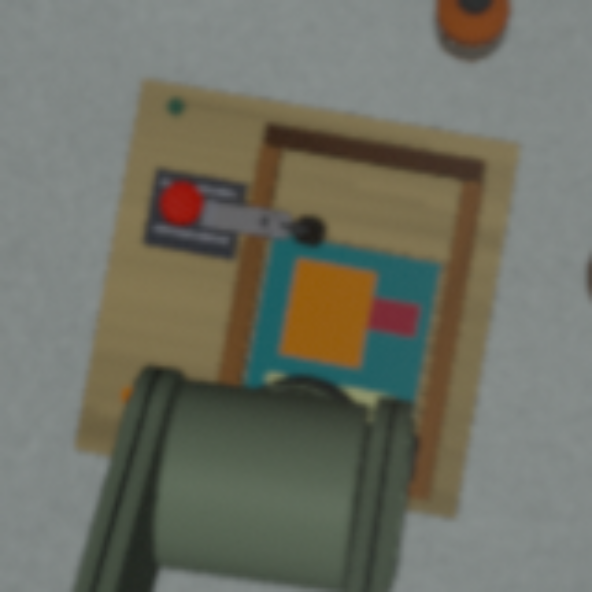

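The TCP reads jig x = -93, but the panel hasn't moved and there is no force. The readings disagree, so I'm checking before going further.

Run:
```python
from h import *
st(); o=ctrl.get_obs()
cv2.imwrite('pics/w3.png',ctrl.snapshot('wrist'))
print('wrist px of TCP',proj('wrist',o['eef_pos']),'grasp',proj('wrist',o['eef_pos']-.019*o['eef_rot'][:,2]))
im=ctrl.snapshot('scene'); cv2.imwrite('pics/s3.png',cv2.resize(im[110:310,180:400],None,fx=3,fy=3)); print('scene',proj('scene',o['eef_pos']))
```

```text
4.8833 jig mm [-93.4   4.2] 0.025367386421553506 F jig [-0.51 -0.02] 0.11
wrist px of TCP [[282.25885745 247.02306506]] grasp [[281.91989486 263.43353248]]
scene [[284.94135332 191.59850421]]
```

View pics/w3.png

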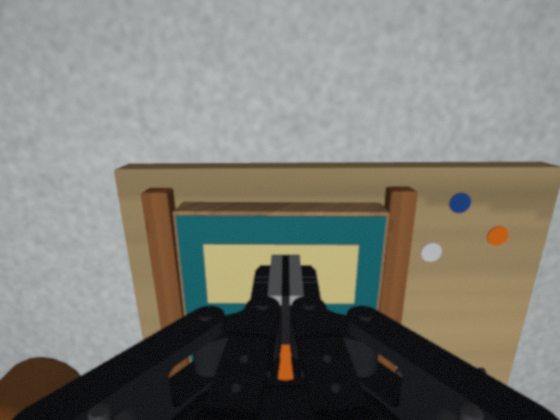

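View pics/s3.png

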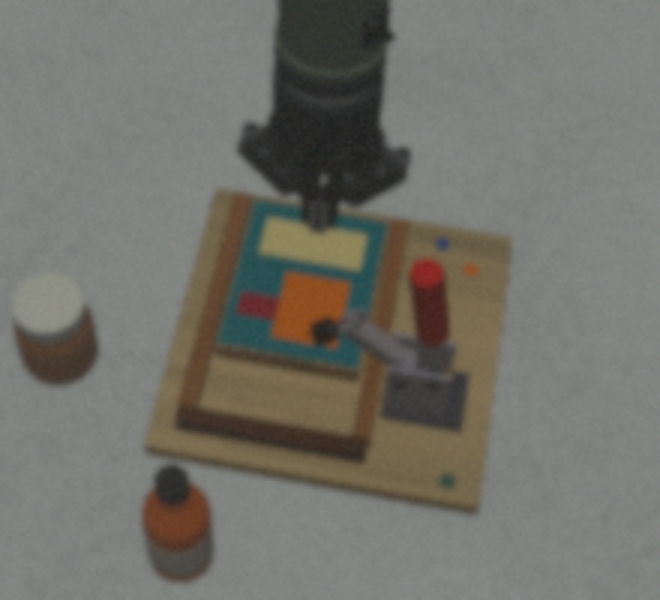

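Run:
```python
from h import *
o=ctrl.get_obs(); R=o['eef_rot']
for dx in (-.011,0,.011):
    print(dx,[ (b,*proj('wrist',o['eef_pos']+R@[dx,0,-b/1000])[0].round(0)) for b in (0,5,10,15,20,25)])
    print('   scene',[ (b,*proj('scene',o['eef_pos']+R@[dx,0,-b/1000])[0].round(0)) for b in (0,5,10,15,20,25)])
im=cv2.imread('pics/w3.png');a=cv2.resize(im[230:330,225:345],None,fx=4,fy=4,interpolation=cv2.INTER_CUBIC)
im=ctrl.snapshot('scene');b=cv2.resize(im[160:210,260:310],None,fx=8,fy=8,interpolation=cv2.INTER_CUBIC)
b=b[:400]; a=a[:400,:390]
cv2.imwrite('pics/z3.png',np.hstack([a,b]))
```

```text
-0.011 [(0, np.float64(282.0), np.float64(264.0)), (5, np.float64(282.0), np.float64(269.0)), (10, np.float64(282.0), np.float64(273.0)), (15, np.float64(282.0), np.float64(278.0)), (20, np.float64(282.0), np.float64(283.0)), (25, np.float64(282.0), np.float64(289.0))]
   scene [(0, np.float64(284.0), np.float64(195.0)), (5, np.float64(284.0), np.float64(194.0)), (10, np.float64(284.0), np.float64(193.0)), (15, np.float64(284.0), np.float64(192.0)), (20, np.float64(284.0), np.float64(190.0)), (25, np.float64(284.0), np.float64(189.0))]
0 [(0, np.float64(282.0), np.float64(247.0)), (5, np.float64(282.0), np.float64(251.0)), (10, np.float64(282.0), np.float64(255.0)), (15, np.float64(282.0), np.float64(259.0)), (20, np.float64(282.0), np.float64(264.0)), (25, np.float64(282.0), np.float64(269.0))]
   scene [(0, np.float64(285.0), np.float64(191.0)), (5, np.float64(285.0), np.float64(190.0)), (10, np.float64(285.0), np.float64(189.0)), (15, np.float64(285.0), np.float64(188.0)), (20, np.float64(285.0), np.float64(187.0)), (25, np.float64(285.0), np.float64(185.0))]
0.011 [(0, np.float64(282.0), np.float64(228.0)), (5, np.float64(282.0), np.float64(232.0)), (10, np.float64(282.0), np.float64(236.0)), (15, np.float64(282.0), np.float64(240.0)), (20, np.float64(282.0), np.float64(244.0)), (25, np.float64(282.0), np.float64(248.0))]
   scene [(0, np.float64(286.0), np.float64(188.0)), (5, np.float64(286.0), np.float64(187.0)), (10, np.float64(286.0), np.float64(185.0)), (15, np.float64(286.0), np.float64(184.0)), (20, np.float64(286.0), np.float64(183.0)), (25, np.float64(286.0), np.float64(182.0))]
```

View pics/z3.png

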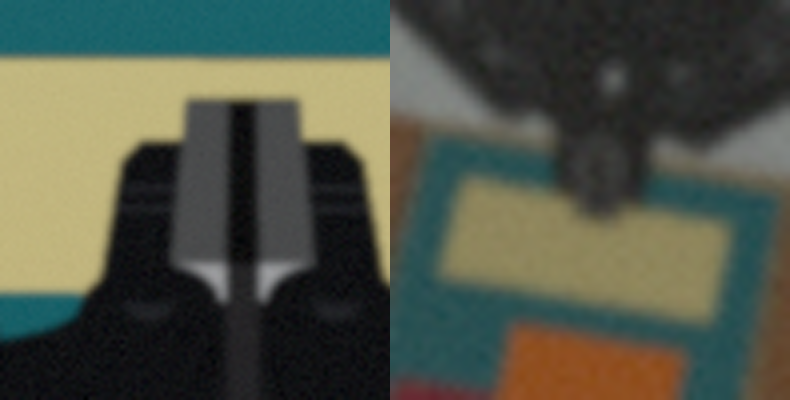

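Run:
```python
from h import *
o=ctrl.get_obs(); c=ctrl.get_calibration('wrist'); T=np.array(c['world_from_camera']); print(T.round(4)); R=o['eef_rot']
print('cam in tool',(R.T@(T[:3,3]-o['eef_pos'])).round(4))
a=np.radians(-11.2); J=np.array([[np.cos(a),-np.sin(a)],[np.sin(a),np.cos(a)]])
for n,uv,z in (('board',[[117,169],[558,167]],.018),('panel',[[178,215],[385.5,215]],.036),('rail',[[173,190],[388,188]],.03)):
    Q=plane('wrist',uv,z,c)[:,:2]; print(n,((Q-[.625,-.0912])@J*1000).round(1),np.linalg.norm(Q[1]-Q[0]))
im=cv2.imread('pics/w3.png');cv2.imwrite('pics/w3z.png',cv2.resize(im[150:260,110:420],None,fx=2.5,fy=2.5,interpolation=cv2.INTER_CUBIC))
```

```text
[[ 1.962e-01 -9.308e-01 -3.085e-01  4.559e-01]
 [ 9.806e-01  1.860e-01  6.230e-02 -5.150e-02]
 [-6.000e-04 -3.147e-01  9.492e-01  1.933e-01]
 [ 0.000e+00  0.000e+00  0.000e+00  1.000e+00]]
cam in tool [ 0.0799  0.0019 -0.1679]
board [[-136.3  -84.7]
 [-137.1  153.2]] 0.23792869474941736
panel [[-116.4  -48.2]
 [-116.3   56.6]] 0.10479228746587935
rail [[-127.9  -51.5]
 [-128.7   58.4]] 0.10985741568218876
```

View pics/w3z.png

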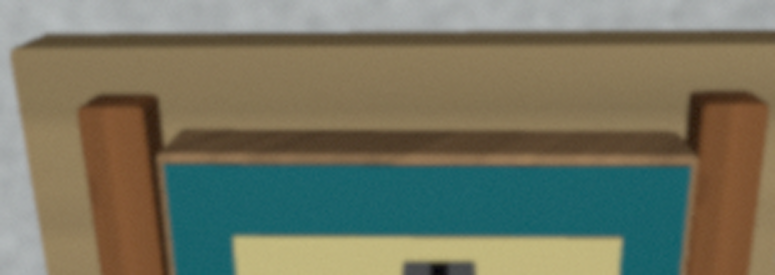

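In the wrist view the finger pads end at row ~255. The reported TCP should show them nearer row 228–247, so the tips sit higher than the TCP reading says and passed over the panel. I'll back off and touch the table gently beside the jig to find the true tip height.

>>> carry_out(
  motion=[0.6,0,-0.3,0,0,0,1.2,0,0,0,0,0,1.4,0,0,0,0,0,1.4,0,0,0,0,0,1.4,0,0,0,0,0,1.2,0,0,0,0,0,0.6,0,0,0,0,0,0,0,0.5,0,0,0,0,0,0.5,0,0,0,0,0,0.4,0,0,0,0,0,0.2,0,0,0,0,0,0,0,0,0],
)

```text
t: 6.03
eef_pos: [0.4577, -0.0538, 0.0116]
eef_rot: [[-0.981, 0.195, -0.001], [0.195, 0.981, 0.0], [0.001, -0.0, -1.0]]
wrist_force: [-0.3, 0.9, 0.3]
gripper_width: 0.0002
```

Run:
```python
from h import *
st(); o=ctrl.get_obs();R=o['eef_rot']
im=ctrl.snapshot('scene'); cv2.imwrite('pics/s4.png',cv2.resize(im[110:230,220:360],None,fx=5,fy=5,interpolation=cv2.INTER_CUBIC)); print('scene',proj('scene',o['eef_pos']))
```

```text
6.0333 jig mm [-171.4    4.2] 0.011615028616670395 F jig [-0.48  0.84] 0.28
scene [[290.42748405 169.71666852]]
```

View pics/s4.png

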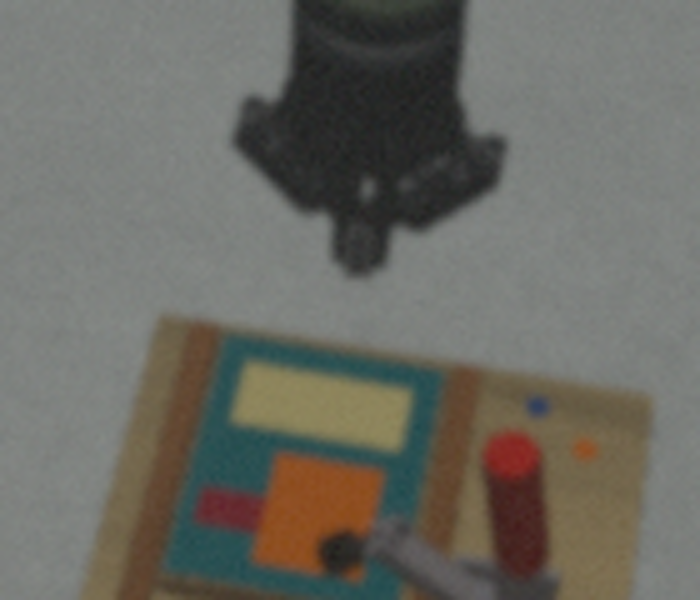

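>>> carry_out(
  motion=[0,0,0.2,0,0,0,0,0,0.2,0,0,0,0,0,0.1,0,0,0,0,0,0.1,0,0,0,0,0,0.1,0,0,0],
)

```text
t: 6.5
eef_pos: [0.4576, -0.0537, 0.0053]
eef_rot: [[-0.981, 0.195, 0.0], [0.195, 0.981, 0.0], [-0.0, 0.0, -1.0]]
wrist_force: [-0.0, 0.2, -0.5]
gripper_width: 0.0003
```

>>> carry_out(
  motion=[0,0,0.1,0,0,0,0,0,0.1,0,0,0,0,0,0.1,0,0,0,0,0,0.1,0,0,0],
)

```text
t: 6.83
eef_pos: [0.4576, -0.0537, 0.0014]
eef_rot: [[-0.981, 0.195, 0.0], [0.195, 0.981, 0.0], [-0.0, 0.0, -1.0]]
wrist_force: [0.4, 0.3, 0.0]
gripper_width: 0.0004
```

>>> carry_out(
  motion=[0,0,0.1,0,0,0,0,0,0.1,0,0,0,0,0,0.1,0,0,0,0,0,0.1,0,0,0,0,0,0.1,0,0,0],
)

```text
t: 7.25
eef_pos: [0.4576, -0.0537, -0.0037]
eef_rot: [[-0.981, 0.195, 0.0], [0.195, 0.981, 0.0], [-0.0, 0.0, -1.0]]
wrist_force: [0.7, 0.9, -0.5]
gripper_width: -0.0005
```

>>> carry_out(
  motion=[0,0,0.1,0,0,0,0,0,0.1,0,0,0,0,0,0.1,0,0,0,0,0,0.1,0,0,0,0,0,0.1,0,0,0],
)

```text
t: 7.67
eef_pos: [0.4576, -0.0537, -0.0087]
eef_rot: [[-0.981, 0.195, 0.0], [0.195, 0.981, 0.0], [-0.0, 0.0, -1.0]]
wrist_force: [-0.5, 0.2, 0.2]
gripper_width: -0.0002
```

Run:
```python
from h import *
st(); o=ctrl.get_obs();R=o['eef_rot']; print(o['joints'])
im=ctrl.snapshot('scene'); cv2.imwrite('pics/s5.png',cv2.resize(im[110:230,220:360],None,fx=5,fy=5,interpolation=cv2.INTER_CUBIC)); print('scene',proj('scene',o['eef_pos']))
```

```text
7.6667 jig mm [-171.5    4.2] -0.008695690048320222 F jig [-0.47  0.08] 0.21
[-1.41895324e-01  4.03744735e-01  2.09999072e+00  1.28297471e-04
  6.37792871e-01 -1.51689210e+00]
scene [[290.07022542 174.66529938]]
```

View pics/s5.png

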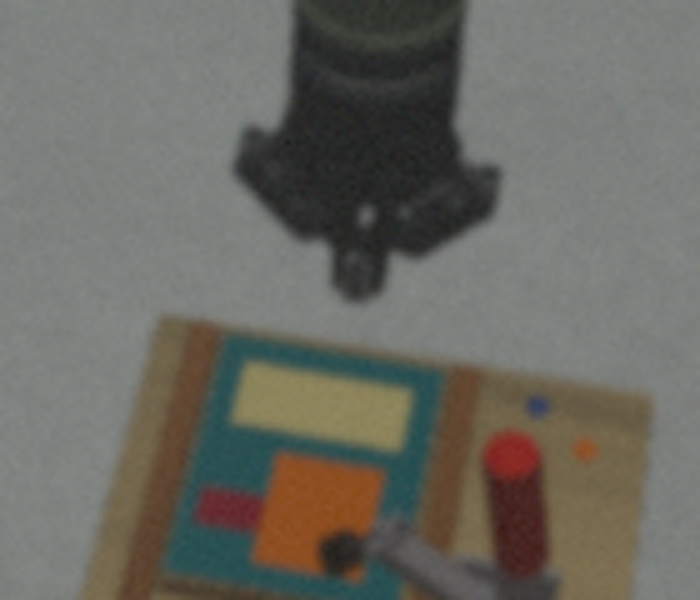

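>>> carry_out(
  motion=[0,0,0.1,0,0,0,0,0,0.1,0,0,0,0,0,0.1,0,0,0,0,0,0.1,0,0,0],
)

```text
t: 8.05
eef_pos: [0.4576, -0.0537, -0.0127]
eef_rot: [[-0.981, 0.195, 0.0], [0.195, 0.981, 0.0], [-0.0, 0.0, -1.0]]
wrist_force: [0.4, 0.4, -0.4]
gripper_width: -0.0001
```

>>> carry_out(
  motion=[0,0,0.1,0,0,0,0,0,0.1,0,0,0,0,0,0.1,0,0,0],
)

```text
t: 8.3
eef_pos: [0.4576, -0.0537, -0.0157]
eef_rot: [[-0.981, 0.195, 0.0], [0.195, 0.981, 0.0], [-0.0, 0.0, -1.0]]
wrist_force: [-0.1, 0.2, 0.6]
gripper_width: 0.0003
```

>>> carry_out(
  motion=[0,0,0.1,0,0,0,0,0,0.1,0,0,0,0,0,0.1,0,0,0],
)

```text
t: 8.55
eef_pos: [0.4576, -0.0537, -0.0187]
eef_rot: [[-0.981, 0.195, 0.0], [0.195, 0.981, 0.0], [-0.0, 0.0, -1.0]]
wrist_force: [-0.3, 0.7, -0.1]
gripper_width: -0.0001
```

>>> carry_out(
  motion=[0,0,0.1,0,0,0,0,0,0.1,0,0,0,0,0,0.1,0,0,0],
)

```text
t: 8.8
eef_pos: [0.4575, -0.0537, -0.0217]
eef_rot: [[-0.981, 0.195, 0.0], [0.195, 0.981, 0.0], [-0.0, 0.0, -1.0]]
wrist_force: [0.4, 0.6, 0.3]
gripper_width: -0.0001
```

>>> carry_out(
  motion=[0,0,0.1,0,0,0,0,0,0.1,0,0,0,0,0,0.1,0,0,0],
)

```text
t: 9.05
eef_pos: [0.4576, -0.0537, -0.0247]
eef_rot: [[-0.981, 0.195, 0.0], [0.195, 0.981, 0.0], [-0.0, 0.0, -1.0]]
wrist_force: [0.1, 1.0, 0.2]
gripper_width: 0.0001
```

>>> carry_out(
  motion=[0,0,0.1,0,0,0,0,0,0.1,0,0,0],
)

```text
t: 9.22
eef_pos: [0.4576, -0.0537, -0.025]
eef_rot: [[-0.981, 0.195, 0.0], [0.195, 0.981, 0.0], [-0.0, 0.0, -1.0]]
wrist_force: [-6.3, 1.8, 32.0]
gripper_width: -0.0001
```

The tips touched at a reported z of -0.025, so the true fingertips sit 25 mm above the reported TCP. I'll correct for that and push with the tip at about 27 mm.

>>> carry_out(
  motion=[0,0,-0.6,0,0,0,0,0,-1.2,0,0,0,0,0,-1.0,0,0,0,-0.6,0,0,0,0,0,-1.0,0,0,0,0,0,-1.0,0,0,0,0,0,-0.6,0,0,0,0,0,-0.4,0,0,0,0,0,-0.4,0,0,0,0,0,-0.4,0,0,0,0,0,-0.4,0,0,0,0,0,-0.3,0,0,0,0,0],
)

```text
t: 10.22
eef_pos: [0.5073, -0.0636, 0.001]
eef_rot: [[-0.981, 0.195, -0.001], [0.195, 0.981, 0.0], [0.001, 0.0, -1.0]]
wrist_force: [-0.4, -0.4, -1.0]
gripper_width: 0.0002
```

>>> carry_out(
  motion=[-0.4,0,0,0,0,0,-0.4,0,0,0,0,0,-0.3,0,0,0,0,0,0,0,0,0,0,0],
)

```text
t: 10.55
eef_pos: [0.5195, -0.066, 0.0015]
eef_rot: [[-0.981, 0.195, 0.001], [0.195, 0.981, -0.0], [-0.001, 0.0, -1.0]]
wrist_force: [-0.4, -1.0, -0.1]
gripper_width: -0.0001
```

Run:
```python
from h import *
st(); o=ctrl.get_obs();R=o['eef_rot']
im=ctrl.snapshot('scene'); cv2.imwrite('pics/s6.png',cv2.resize(im[130:290,210:370],None,fx=3.7,fy=3.7,interpolation=cv2.INTER_CUBIC))
```

```text
10.55 jig mm [-108.4    4.2] 0.001529513341491949 F jig [-0.18 -1.01] -0.11
```

View pics/s6.png

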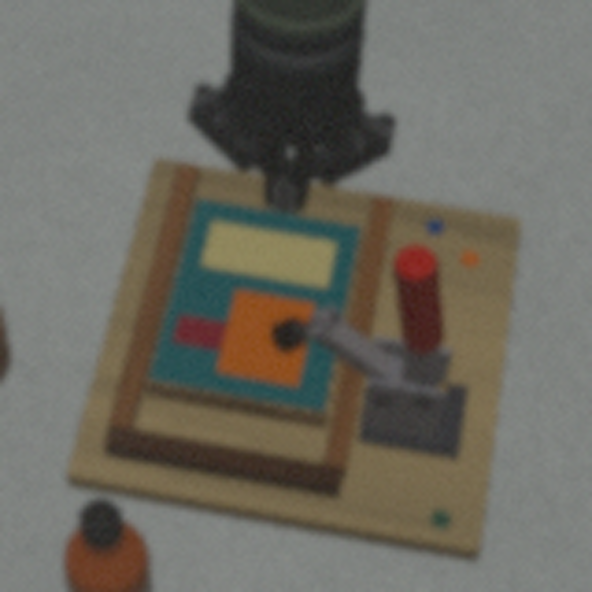

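The panel is moving: its front edge is at about row 385 in the crop, with some gap left before the stop. Continuing.

>>> carry_out(
  motion=[-0.3,0,0,0,0,0,-0.3,0,0,0,0,0,-0.3,0,0,0,0,0,-0.3,0,0,0,0,0,-0.3,0,0,0,0,0,-0.2,0,0,0,0,0,-0.2,0,0,0,0,0,0,0,0,0,0,0],
)

```text
t: 11.27
eef_pos: [0.5378, -0.0696, 0.0014]
eef_rot: [[-0.981, 0.195, 0.001], [0.195, 0.981, -0.0], [-0.001, 0.0, -1.0]]
wrist_force: [-0.8, 0.1, 1.2]
gripper_width: -0.0004
```

Run:
```python
from h import *
st()
im=ctrl.snapshot('top'); cv2.imwrite('pics/t7.png',cv2.resize(im[170:260,215:315],None,fx=6,fy=6,interpolation=cv2.INTER_CUBIC))
```

```text
11.2667 jig mm [-89.8   4.2] 0.0013877433993344027 F jig [-0.8  -0.07] 1.22
```

View pics/t7.png

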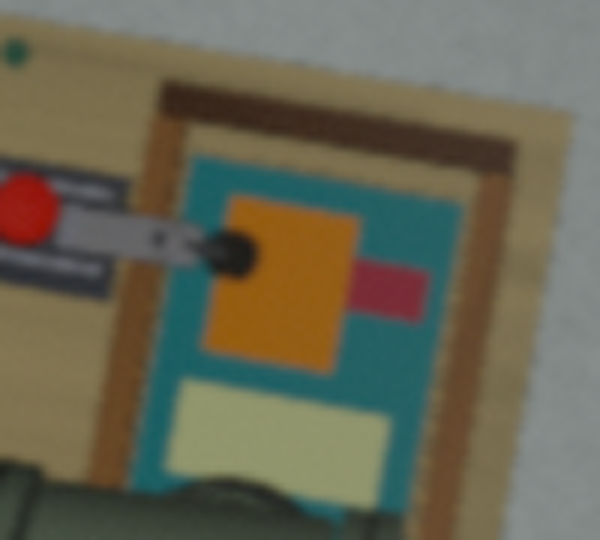

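About a 12 mm gap remains (stop face at row ~148, panel edge at ~180 in the crop).

>>> carry_out(
  motion=[-0.2,0,0,0,0,0,-0.2,0,0,0,0,0,-0.2,0,0,0,0,0,-0.2,0,0,0,0,0,0,0,0,0,0,0],
)

```text
t: 11.73
eef_pos: [0.5458, -0.0712, 0.0014]
eef_rot: [[-0.981, 0.195, 0.002], [0.195, 0.981, -0.0], [-0.002, 0.0, -1.0]]
wrist_force: [0.2, 0.2, 0.2]
gripper_width: -0.0001
```

>>> carry_out(
  motion=[-0.1,0,0,0,0,0,-0.1,0,0,0,0,0,0,0,0,0,0,0],
)

```text
t: 11.98
eef_pos: [0.547, -0.0715, 0.0014]
eef_rot: [[-0.981, 0.195, 0.0], [0.195, 0.981, 0.0], [-0.0, 0.0, -1.0]]
wrist_force: [-2.4, 0.2, 0.2]
gripper_width: 0.0001
```

>>> carry_out(
  motion=[-0.1,0,0,0,0,0,0,0,0,0,0,0],
)

```text
t: 12.15
eef_pos: [0.5481, -0.0717, 0.0014]
eef_rot: [[-0.981, 0.195, 0.001], [0.195, 0.981, 0.0], [-0.001, 0.0, -1.0]]
wrist_force: [-1.8, 0.4, 0.6]
gripper_width: 0.0004
```

>>> carry_out(
  motion=[-0.1,0,0,0,0,0,0,0,0,0,0,0],
)

```text
t: 12.32
eef_pos: [0.5484, -0.0718, 0.0014]
eef_rot: [[-0.981, 0.195, -0.001], [0.195, 0.981, 0.0], [0.001, 0.0, -1.0]]
wrist_force: [-2.9, 0.1, 0.2]
gripper_width: -0.0
```

>>> carry_out(
  motion=[-0.1,0,0,0,0,0,0,0,0,0,0,0],
)

```text
t: 12.48
eef_pos: [0.5484, -0.0718, 0.0013]
eef_rot: [[-0.981, 0.195, -0.003], [0.195, 0.981, 0.001], [0.003, 0.0, -1.0]]
wrist_force: [-6.0, 0.5, 4.2]
gripper_width: -0.0001
```

>>> carry_out(
  motion=[-0.1,0,0,0,0,0,0,0,0,0,0,0],
)

```text
t: 12.65
eef_pos: [0.5483, -0.0718, 0.0013]
eef_rot: [[-0.981, 0.195, -0.005], [0.195, 0.981, 0.001], [0.005, -0.0, -1.0]]
wrist_force: [-6.7, 1.3, 4.9]
gripper_width: 0.0002
```

Run:
```python
from h import *
st()
im=ctrl.snapshot('top'); cv2.imwrite('pics/t8.png',cv2.resize(im[170:260,215:315],None,fx=6,fy=6,interpolation=cv2.INTER_CUBIC))
```

```text
12.65 jig mm [-79.    4.2] 0.0012815619529423436 F jig [-6.85  0.01] 4.92
```

View pics/t8.png

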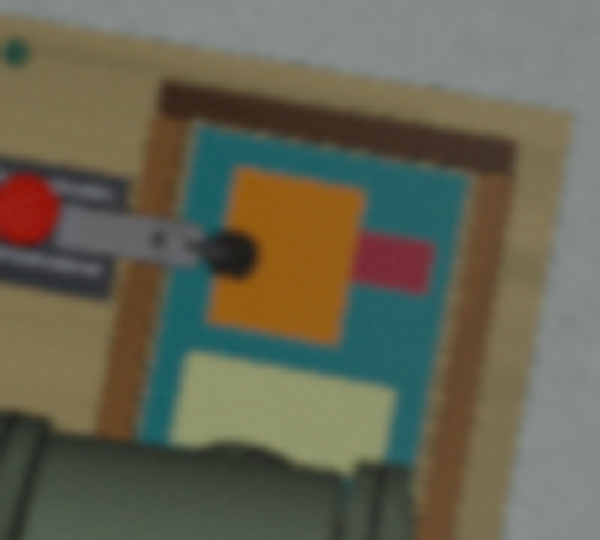

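The panel sits flush and square against the dark stop with about 7 N of push, and the TCP stalled. Now I retreat and check where the lever tip is.

>>> carry_out(
  motion=[0.4,0,0,0,0,0,0.8,0,0,0,0,0,1.0,0,0,0,0,0,0.8,0,-0.6,0,0,0,0,0,-2.0,0,0,0,0,0,-3.0,0,0,0,0,0,-3.0,0,0,0,0,0,-3.0,0,0,0,0,0,-2.8,0,0,0,0,0,-1.5,0,0,0,0,0,0,0,0,0],
)

```text
t: 13.62
eef_pos: [0.5234, -0.0667, 0.1648]
eef_rot: [[-0.981, 0.195, 0.009], [0.195, 0.981, -0.001], [-0.009, 0.001, -1.0]]
wrist_force: [-0.5, -1.0, 0.6]
gripper_width: 0.0002
```

Run:
```python
from h import *
st()
a=np.radians(-11.2); J=np.array([[np.cos(a),-np.sin(a)],[np.sin(a),np.cos(a)]])
im=ctrl.snapshot('top'); s=ctrl.snapshot('scene'); cv2.imwrite('pics/t9.png',cv2.resize(im[160:300,180:320],None,fx=4,fy=4,interpolation=cv2.INTER_CUBIC)); cv2.imwrite('pics/s9.png',s)
hsv=cv2.cvtColor(im,cv2.COLOR_BGR2HSV)
m=(((hsv[...,0]<6)|(hsv[...,0]>174))&(hsv[...,1]>180)&(hsv[...,2]>90)).astype(np.uint8); m[:,:200]=0;m[:,240:]=0;m[:190]=0;m[225:]=0
p=np.argwhere(m)[:,::-1]; c=p.mean(0); print(len(p),c, ((plane('top',[c],.179)[:,:2]-[.625,-.0912])@J*1000))
hs=cv2.cvtColor(s,cv2.COLOR_BGR2HSV); m=(((hs[...,0]<6)|(hs[...,0]>174))&(hs[...,1]>180)&(hs[...,2]>110)).astype(np.uint8); m[:150]=0;m[240:]=0;m[:,:290]=0;m[:,360:]=0
p=np.argwhere(m)[:,::-1]; c=p.mean(0); print(len(p),c, ((plane('scene',[c],.179)[:,:2]-[.625,-.0912])@J*1000))
```

```text
13.6167 jig mm [-104.5    4.3] 0.16480176403352625 F jig [-0.34 -1.07] 0.64
95 [218.53684211 204.47368421] [[19.36728009 89.35204927]]
39 [321.87179487 200.97435897] [[21.42538582 91.67843073]]
```

View pics/t9.png

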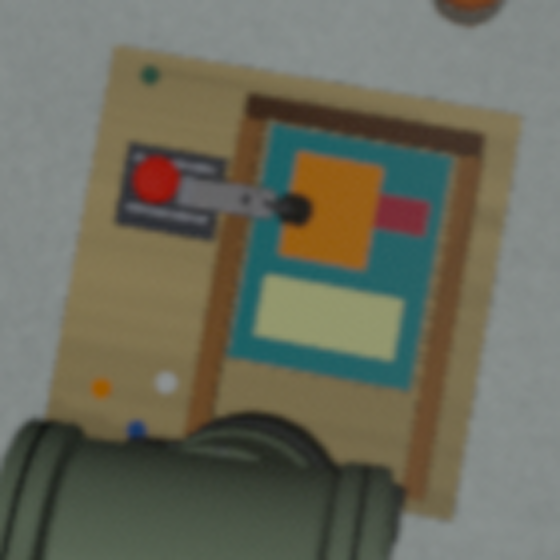

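The panel stays flush at the stop after release. The lever tip is at jig (20, 90), which matches the description. Next I move the hand to the lever's -y side.

>>> carry_out(
  motion=[-0.7,0.2,0,0,0,0,-1.5,0.4,0,0,0,0,-2.0,0.6,0,0,0,0,-2.2,0.7,0,0,0,0,-2.2,0.7,0,0,0,0,-2.0,0.6,0,0,0,0,-1.3,0.4,0,0,0,0,-0.6,0.2,0,0,0,0,0,0,1.0,0,0,0,0,0,1.5,0,0,0,0,0,1.0,0,0,0,0,0,0,0,0,0],
)

```text
t: 14.72
eef_pos: [0.6483, -0.0533, 0.1216]
eef_rot: [[-0.981, 0.195, -0.008], [0.195, 0.981, 0.001], [0.008, -0.001, -1.0]]
wrist_force: [-0.0, -0.1, -0.8]
gripper_width: -0.0002
```

Run:
```python
from h import *
st()
s=ctrl.snapshot('scene'); cv2.imwrite('pics/s10.png',cv2.resize(s[120:300,200:380],None,fx=3.3,fy=3.3,interpolation=cv2.INTER_CUBIC))
```

```text
14.7167 jig mm [15.5 41.7] 0.12160580035606612 F jig [-0.02 -0.08] -0.83
```

View pics/s10.png

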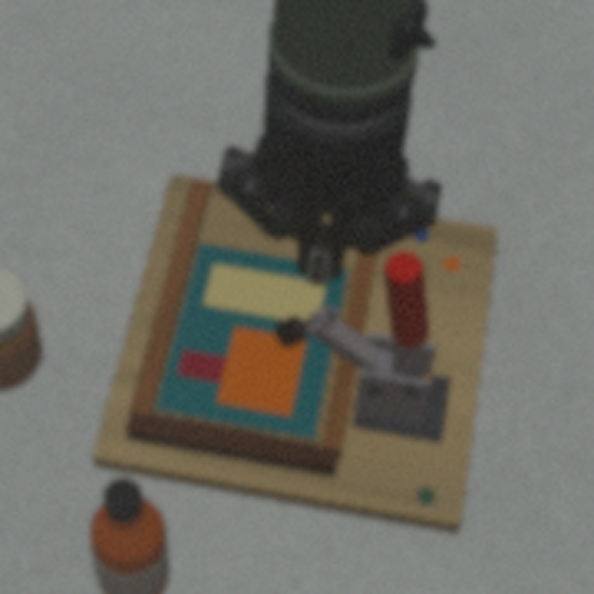

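The hand stands on the lever's -y side, clear of the clamp arm. I'll raise it slightly so the body passes over the lever, then sweep to +y.

>>> carry_out(
  motion=[-0.2,0,-0.6,0,0,0,-0.2,0.3,-0.5,0,0,0,0,0.6,0,0,0,0,0,0.6,0,0,0,0,0,0.6,0,0,0,0,0,0.6,0,0,0,0,0,0.6,0,0,0,0,0,0.6,0,0,0,0,0,0,0,0,0,0],
)

```text
t: 15.52
eef_pos: [0.6634, -0.0159, 0.1373]
eef_rot: [[-0.981, 0.193, 0.002], [0.193, 0.981, -0.002], [-0.002, -0.001, -1.0]]
wrist_force: [0.5, -4.7, 2.8]
gripper_width: 0.0001
```

Run:
```python
from h import *
st()
s=ctrl.snapshot('scene'); cv2.imwrite('pics/s11.png',cv2.resize(s[120:300,200:380],None,fx=3.3,fy=3.3,interpolation=cv2.INTER_CUBIC))
```

```text
15.5167 jig mm [23.  81.3] 0.1373199838398723 F jig [ 1.45 -4.47] 2.78
```

View pics/s11.png

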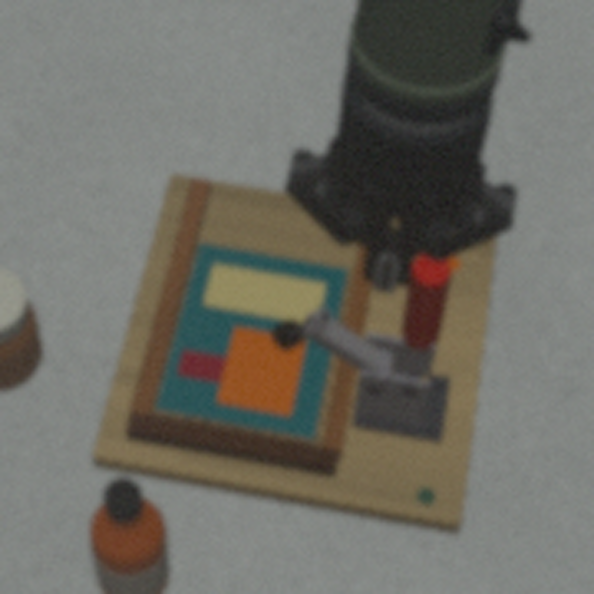

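The fingers are on the grip and the lever is moving at about 4.5 N. I continue the sweep with a slight descent.

>>> carry_out(
  motion=[0,0.5,0,0,0,0,0,0.6,0.1,0,0,0,0,0.6,0.1,0,0,0,0,0.6,0.2,0,0,0,0,0.6,0.2,0,0,0,0,0.6,0.2,0,0,0,0,0.6,0.2,0,0,0,0,0.6,0.2,0,0,0],
)

```text
t: 16.23
eef_pos: [0.6719, 0.0315, 0.1238]
eef_rot: [[-0.981, 0.195, -0.001], [0.195, 0.981, 0.001], [0.001, 0.001, -1.0]]
wrist_force: [-0.1, 0.3, 1.9]
gripper_width: 0.0001
```

Run:
```python
from h import *
st()
s=ctrl.snapshot('scene'); cv2.imwrite('pics/s12.png',cv2.resize(s[120:300,200:380],None,fx=3.3,fy=3.3,interpolation=cv2.INTER_CUBIC))
```

```text
16.2333 jig mm [ 22.2 129.5] 0.12378926538575846 F jig [-0.19  0.22] 1.86
```

View pics/s12.png

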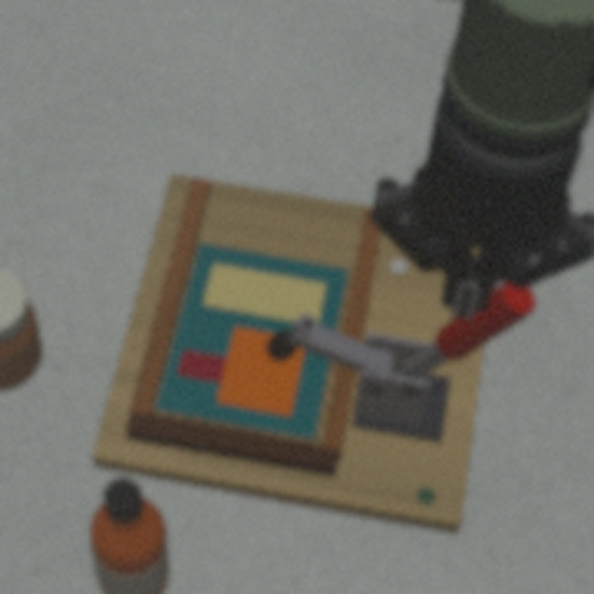

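Force has dropped to about 0, so the lever is at or near its dead point. I push a bit further.

>>> carry_out(
  motion=[0,0.4,0,0,0,0,0,0.6,0,0,0,0,0,0.6,0.1,0,0,0,0,0.6,0.1,0,0,0,0,0.4,0,0,0,0,0,0,0,0,0,0,0,0,0,0,0,0],
)

```text
t: 16.87
eef_pos: [0.6771, 0.056, 0.1224]
eef_rot: [[-0.981, 0.194, -0.0], [0.194, 0.981, 0.0], [0.0, 0.0, -1.0]]
wrist_force: [-0.2, 0.7, 0.0]
gripper_width: 0.0001
```

Run:
```python
from h import *
st()
s=ctrl.snapshot('scene'); cv2.imwrite('pics/s13.png',cv2.resize(s[120:300,200:380],None,fx=3.3,fy=3.3,interpolation=cv2.INTER_CUBIC))
```

```text
16.8667 jig mm [ 22.5 154.5] 0.12235213662428712 F jig [-0.3   0.68] 0.05
```

View pics/s13.png

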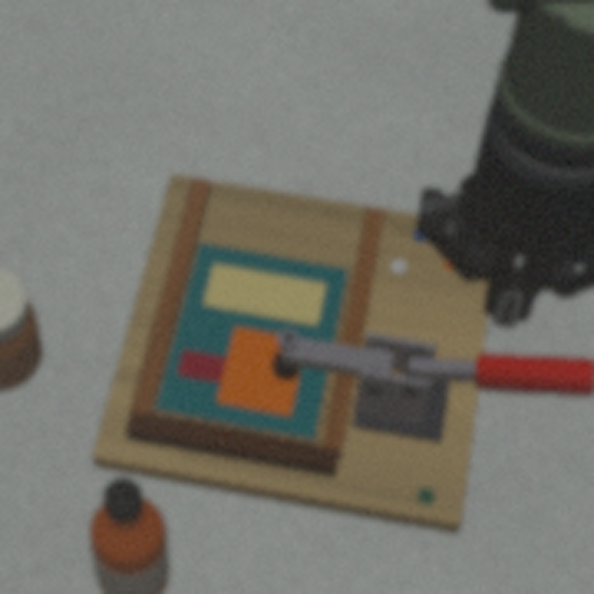

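The lever snapped flat and the foot is down on the panel. I lift clear, move back towards the robot, and verify.

>>> carry_out(
  motion=[0,0,-1.0,0,0,0,0,0,-2.0,0,0,0,0,0,-2.5,0,0,0,1.0,0,-2.0,0,0,0,2.5,0,0,0,0,0,3.0,0,0,0,0,0,3.0,0,0,0,0,0,3.0,0,0,0,0,0,3.0,0,0,0,0,0,1.5,0,0,0,0,0,0,0,0,0,0,0,0,0,0,0,0,0],
)

```text
t: 17.92
eef_pos: [0.5106, 0.0887, 0.1987]
eef_rot: [[-0.981, 0.194, 0.003], [0.194, 0.981, 0.0], [-0.003, 0.001, -1.0]]
wrist_force: [0.3, -0.1, 0.0]
gripper_width: -0.0001
```

Run:
```python
from h import *
st()
s=ctrl.snapshot('scene'); t=ctrl.snapshot('top')
cv2.imwrite('pics/f.png',np.hstack([cv2.resize(s[140:300,190:390],(500,400),interpolation=cv2.INTER_CUBIC)[:,:400],cv2.resize(t[150:290,180:320],(400,400),interpolation=cv2.INTER_CUBIC)]))
for n,a,b in(('top',cv2.imread('pics/top0.png'),t),('scene',cv2.imread('pics/scene0.png'),s)):
    d=cv2.absdiff(a,b).max(2)
    for o,P in (('bottle',plane('top',[[298,153]],.12)),('jar',plane('top',[[343,224]],.07)),('scraper',plane('top',[[385,245]],.01))):
        u,v=proj(n,P)[0].astype(int); print(n,o,d[v-15:v+15,u-15:u+15].mean().round(1))
```

```text
17.9167 jig mm [-147.2  154.2] 0.19874078144179697 F jig [ 0.31 -0.08] 0.02
top bottle 5.7
top jar 6.3
top scraper 6.1
scene bottle 4.7
scene jar 4.9
scene scraper 4.8
```

View pics/f.png

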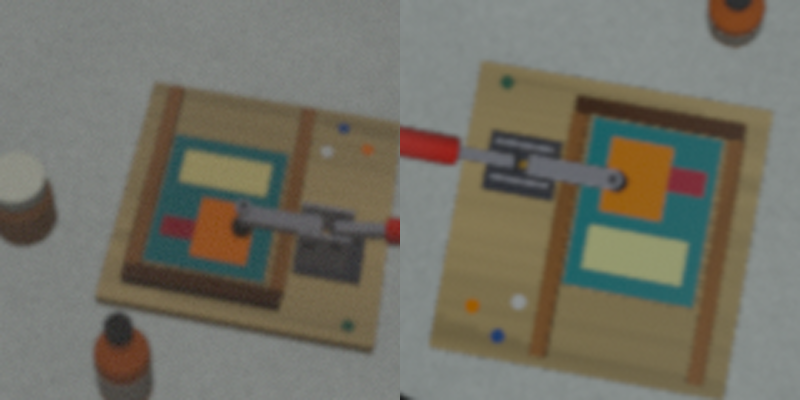

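The panel is flush at the stop, the lever is locked out to +y, the foot is on the panel, and the hand is clear. The bottle, jar and scraper show only image noise against the first pictures.

Run:
```python
from h import *
print(ctrl.finish_job())
```

```text
the job is handed in; nothing more can be done
None
```

The panel is pushed fully home against the dark end stop, and the red lever is snapped over into lock with the rubber foot on the panel. I handed the job in at about 18 s, with the hand clear and about 0 N at the wrist.

- **Tip height:** The first push passed over the panel without moving it. A light touch on the table (about 32 N at the wrist) showed the shut fingertips sit 25 mm higher than the reported TCP. I corrected for this in the later moves.
- **Panel:** I pushed until it stalled at about 7 N. The top view then showed it square and flush with the stop, and it stayed so after release and after clamping.
- **Lever:** It took about 4.5 N at the grip, fading to 0 at the dead point, then snapped down to +y by itself. The last pictures show it locked and the foot down. I judged the lock by eye and did not measure the lever angle or the foot's force.
- **Bottle, jar and scraper:** Comparing the first and last pictures shows only noise at all three, so they have not moved.
- **Disagreement:** The wrist camera put the jig 3 to 6 mm further towards +y than the top camera did. This was too small to matter here.

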